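Dock a filter cup under its hold-down yoke

ROBOT

A 6-joint arm with a two-finger parallel gripper is mounted at the origin on a cart in front of the work surface, level with it; the furniture and walls round the work are solid. World frame = base frame: x ahead of the robot, y to its left, z up, the work surface at z = 0. Lengths are in m, angles in rad, forces in N, time in s.
With the tool pointing down it reaches from about 0.35 to 0.85 m from the base axis. Payload 8.1 kg.
Tool frame: the origin (TCP) lies midway between the tips of the shut fingers; the grasp point (between the pads) lies 19 mm behind it; z points along the fingers, y is the line along which they close (so a half turn about z gives the same grasp; the last joint's range is limited). The gripper opens to 93 mm and grips with 3 to 60 N. Pads are 15 mm wide; open, the fingers measure 128 mm over their backs; the gripper's body (75 mm by 188 mm) begins 65 mm behind the grasp point.
Start: joints at [1.248, 0.13, 1.488, -0, 1.523, -0.085], TCP at [0.141, 0.583, 0.219] pointing down, gripper open.
Joint ranges: [-2.96, 2.96], [-0.89, 2.26], [0.02, 2.5], [-1.34, 4.48], [0, 2.73], [-2.66, 2.66]. Speed limits (rad/s): [2.39, 2.39, 2.79, 3.14, 3.14, 3.14].

INTERFACE

Orientations are given as a rotation vector (axis times angle).
In Python, from plant import read_state, read_camera, camera_model, close_job gives the robot as it stands. The module is installed in compiled form; this text tells all that it offers.
- The arm moves only by the tool carry_out, never from a script. Its argument "moves" is a list of rows, each an object of numbers: "jaw": the finger opening in m, from 0 to 0.093; "dx", "dy", "dz": the shift along the tool's x, y, z in m; "yaw": the turn about the tool's z in rad. In form: [{"jaw": .., "dx": .., "dy": .., "dz": .., "yaw": ..}, ...]. A call has 1 to 8 rows; each row shifts and turns the commanded pose from where the row before left it, along the tool's axes as they then stand; what a row does not reach is not made up. A row lasts 1/8 s, in which the tool goes at most 62.5 mm and 10.7 degrees, less where a joint would pass 70% of its speed; a pose out of reach is approached as far as the arm can. A call is refused whole if a number of a shift passes 0.0625 or a number of a turn 0.188, either way. A call with a gripper value outside its range is refused whole. The fingers move at their own pace and stop on an object; "grip_force" is the grip in N (left out, the last holds). Time passes only in rows, so rows that do not move let the fingers close. It gives the time, the measured TCP pose, the force, the opening and the grip force at its end, in the units of the state.
- read_state(): the state, without advancing time (a new reading comes with each control period).
- read_camera(name): name is "scene" or "top" or "wrist"; returns the picture (420x560x3 uint8, red, green, blue); there is no depth.
- camera_model(name): a dict with "camera_matrix" (3x3 intrinsics, pixels), "view" (4x4, takes a point from world to camera coordinates). Camera axes: x right, y up, looking along -z (the intrinsics and any distortion apply to the point x, -y, -z); pixel columns grow to the right and rows downward; lengths in m; the calibration is good to about 2 mm. A picture is of the moment at which its call begins: read the wrist's pose just before it. camera_model takes no time and is no camera call; for the wrist camera it gives the pose at the moment of the call.
- close_job(): hands the job in; it is judged then, once.
The state is a dict: "t": time; "q": joint angles; "dq": joint speeds; "joint_torque": joint torques, N m; "tool_pos": TCP position; "orientation": TCP orientation; "force": force on the tool from outside, world axes, zero at the start; "wrist_torque": the same for the moment, N m; "opening": finger opening in m; "gripper_force": force on a finger pad.
Only numpy, scipy, OpenCV 4.12 (cv2) and the standard library are available. Lean on these libraries where they do the work, as an engineer would, in place of code of your own. Each camera call takes 0.05 s, during which the arm holds its last target. There are 200 camera calls.

TASK

Dock the filter cup under the blue yoke, so that it cannot tip when the vacuum hose is pulled onto it: with the fingertips swing the red-knobbed cam lever right round to its green stop, which turns the cam's low point to the slide's roller, push the slide by its upright plate until it is fully home, then swing the lever back to its red stop to lock the slide in. Push only the lever and the plate; the cup on the slide stays upright in its nest, untouched and never lifted, and the other things on the cart stay where they are.

Things in the scene. Friction and masses are not known exactly. Their poses are not given: they have to be found in the camera images.
- station: Fixed hold-down station on the cart: aluminium base plate, x -148 to +152, y -130 to +60 mm of this frame, top at z 10. Origin on the slide's centre line, at cart-top level; +x is the slide's forward direction (roughly away from the robot), +y left, +z up. A black slide with the cup runs along it, the brass cam with its lever is at its right.
- cup_home (a point): Where the cup's axis meets the nest floor when the slide is home: x +91, y 0, z 27 mm of the station. The fixed blue U-shaped yoke stands over it (underside z 137.5, top 143.5 mm, x +72 to +143, 94 mm wide, open toward the robot, on two posts at its far end).
- cam_pivot (a point): Point on the cam lever's vertical axis, fixed on the station at x -30, y -83 mm of its frame, 80 mm above the cart top (the height of lever_knob).
- cam_lever (a joint): Cam and lever angle in rad, growing clockwise from above. 0 (starts at 0 to 0.14): on the red-capped stop, lever 0.5 rad clockwise of the slide's forward direction, the 36 mm lobe blocks the brass roller. 2.5: on the green-capped stop, lever pointing back to the robot, 13 mm low side facing the roller; below 2.0 the lobe blocks. 2 N at the knob turns it; it stays. Turns back when the slide is home.
- lever_knob (a point): Point on the axis of the upright red knob at the lever's end, 75 mm from cam_pivot, 80 mm above the cart top. The knob is a 16 mm round post, 42 to 98 mm above the cart top; the lever bar below it lies at 32 to 39 mm.
- slide (a joint): Travel of the follower slide in m: 0 at the start, on its back stop; 0.071 fully home on its front stop. About 3 N moves it and it stays where it is left. While the cam blocks its roller it moves only about 3 mm.
- push_pad (a point): Centre of the near face (black pad) of the slide's upright push plate, at y 0 of the station, 71 mm above the cart top; moves with the slide. The plate is 56 mm wide, 26 to 90 mm above the cart top, and is pushed along the station's +x. The cup's axis is 114 mm ahead of this face.
- filter_cup: The clear filter cup with a teal collar that stands loose in the slide's blue nest ring (bore 66 mm, 7 mm high; nest floor 27 mm above the cart top). Cup 70 mm in diameter at the rim, 106 mm tall, its small teal side port toward the robot. Origin at the underside, 4 mm on the port's side of the cup's axis; z along the cup upward.
- waiting_cup_1: A like filter cup waiting on the cart left of the station, 70 mm in diameter, 106 mm tall; bystander. Origin at the underside.
- waiting_cup_2: A like filter cup waiting on the cart left of the station, 70 mm in diameter, 106 mm tall; bystander. Origin at the underside.
- sample_bottle: White sample bottle with a blue cap, 53 mm in diameter, 118 mm tall, at the near right of the cart; bystander. Origin at the underside.
- forceps: Steel forceps 152 x 18 x 8 mm lying flat near the cart's front edge; bystander.
- marker: Marker pen 137 mm long, 13 mm thick, lying beside the carton, pointing away from the robot; bystander.
Mind the look-alikes: they are no part of the job. Leave any orange, pink or yellow look-alike of the filter_cup alone.

How it is judged:
By the outcome, as a careful person would: the job done as asked, in the order asked, and still so for the second after the job is handed in, with the robot touching nothing.
It also fails if it takes over 72 s, if anything falls off the work surface, if the arm or the gripper's body presses on something with over 40 N, if the wrist force passes 120 N, or if a joint passes its speed limit or range.

## Working session

There is one attempt and no reset: what is moved stays moved. The work goes in short steps, Python scripts to look and compute and a tool call to move; the robot and the scene stay as the last step left them, time stands still between calls to the robot, and variables do not carry over. Pictures are saved under pics/ and viewed, at most 10 in all, crops included, and the job is handed in when it is done.

Besides the shell and the picture viewer there is one more tool, called after "Request:" in YAML: its name, and indented under it one key for each argument. carry_out: Moves the arm, as the interface text tells. Its arguments: {"type":"object","properties":{"moves":{"type":"array","items":{"type":"object","properties":{"jaw":{"type":"number"},"dx":{"type":"number"},"dy":{"type":"number"},"dz":{"type":"number"},"yaw":{"type":"number"}}}},"grip_force":{"type":"number"}},"required":["moves"]}

```bash
mkdir -p pics
python3 - <<'E'
from plant import *
import cv2,numpy as np
s=read_state();print({k:np.round(s[k],3) for k in s})
for n in("scene","top"):
    im=read_camera(n);cv2.imwrite(f"pics/{n}0.png",im[:,:,::-1])
    m=camera_model(n);print(n,np.round(m["camera_matrix"],1).tolist(),np.round(m["view"],3).tolist(),[k for k in m])
E
```

```text
{'t': np.float64(0.0), 'q': array([ 1.248,  0.131,  1.489, -0.   ,  1.523, -0.085]), 'dq': array([ 0.002, -0.002, -0.001, -0.002, -0.001,  0.001]), 'joint_torque': array([-1.0000e-03, -5.5983e+01, -4.9177e+01,  7.7000e-02,  3.5000e-02,
       -0.0000e+00]), 'tool_pos': array([0.141, 0.583, 0.218]), 'orientation': array([-3.730e-01, -3.119e+00,  3.000e-03]), 'force': array([ 0.081,  0.222, -0.077]), 'wrist_torque': array([-0.049, -0.021, -0.017]), 'gripper_force': np.float64(0.0), 'opening': np.float64(0.093)}
scene [[384.0, 0.0, 282.9], [0.0, 384.0, 210.1], [0.0, 0.0, 1.0]] [[0.48, -0.877, -0.019, -0.382], [0.53, 0.272, 0.803, -0.276], [-0.699, -0.396, 0.595, -0.619], [0.0, 0.0, 0.0, 1.0]] ['camera_matrix', 'view']
top [[546.3, 0.0, 280.4], [0.0, 546.3, 206.8], [0.0, 0.0, 1.0]] [[0.011, -1.0, -0.02, -0.159], [0.986, 0.008, 0.169, -0.509], [-0.168, -0.022, 0.985, -1.396], [0.0, 0.0, 0.0, 1.0]] ['camera_matrix', 'view']
```

View pics/scene0.png

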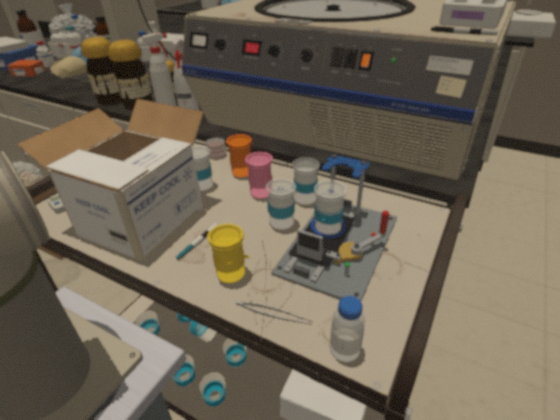

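View pics/top0.png

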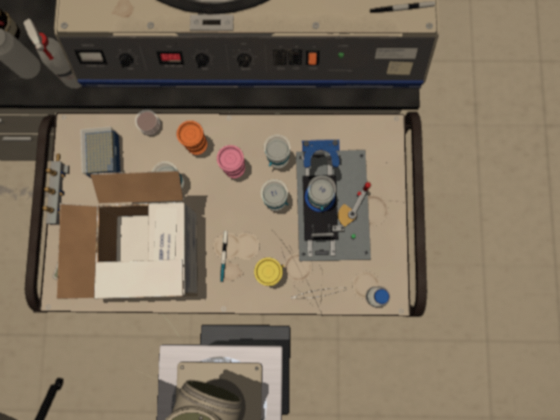

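The station is at right of centre, at top pixels (300-370, 140-262), with the red knob near (367,185) and the green stop near (352,237). I'll enlarge both views of it next.

Run:
```python
import cv2,numpy as np
a=cv2.imread("pics/top0.png")[130:270,285:385];b=cv2.imread("pics/scene0.png")[145:305,265:405]
a=cv2.resize(a,(400,560),interpolation=2);b=cv2.resize(b,(400,457),interpolation=2)
o=np.zeros((560,800,3),np.uint8);o[:,:400]=a;o[:457,400:]=b;cv2.imwrite("pics/z.png",o)
```

```text
(no output)
```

View pics/z.png

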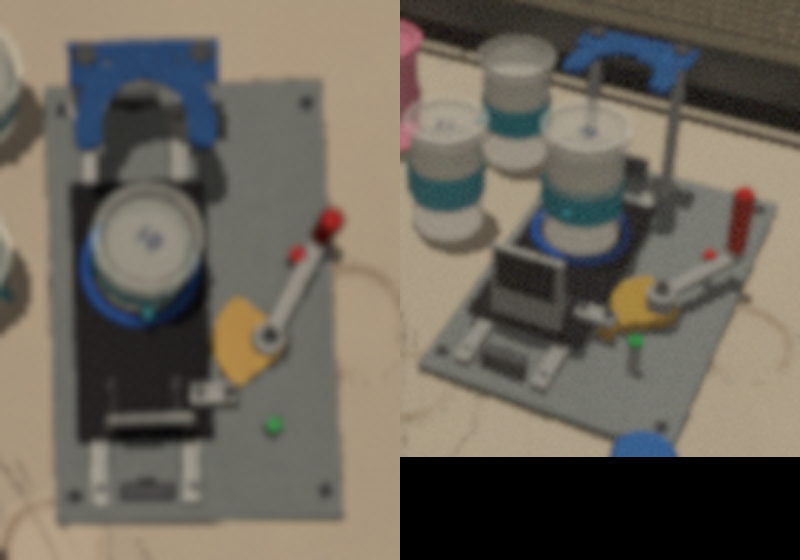

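The top crop shows the base plate corners at crop pixels (57,522), (342,519), (322,80) and (45,88). The knob top is at (331,220), the lever pivot at (268,336), and the plate top edge runs from (107,418) to (193,416).

```bash
cat > h.py <<'E'
import numpy as np,cv2
from plant import *
def ray(n,u,z):
    m=camera_model(n);K=m["camera_matrix"];V=np.array(m["view"]);R=V[:3,:3];c=-R.T@V[:3,3]
    p=np.linalg.solve(K,[u[0],u[1],1]);d=R.T@(p*[1,-1,-1]);return c+d*(z-c[2])/d[2]
def proj(n,X):
    m=camera_model(n);V=np.array(m["view"]);p=V[:3,:3]@X+V[:3,3];p=m["camera_matrix"]@(p*[1,-1,-1]);return p[:2]/p[2]
def world(T,x,y): # station mm -> world xy m
    a,tx,ty=T;return np.array([tx+np.cos(a)*x/1e3-np.sin(a)*y/1e3,ty+np.sin(a)*x/1e3+np.cos(a)*y/1e3])
E
python3 - <<'E'
from h import *
from scipy.optimize import least_squares
tp=lambda u,v:((u-1.5)/4+285,(v-1.5)/4+130)
sc=lambda u,v:((u-400)/2.857+265,v/2.857+145)
C=[(57,522),(342,519),(322,80),(45,88)];S=[(-148,60),(-148,-130),(152,-130),(152,60)]
P=[ray("top",tp(*c),.01)[:2] for c in C]
f=lambda T:np.ravel([world(T,*s)-p for s,p in zip(S,P)])
r=least_squares(f,[0,.5,-.2]);T=r.x;print(T,np.round(f(T)*1e3,1))
C2=[(420,366),(672,445),(775,207)];
print("scene corners",[np.round(ray("scene",sc(*c),.01)[:2]*1e3) for c in C2],[np.round(world(T,*s)*1e3) for s in S])
a=T[0]
def st(p):d=(p[:2]-T[1:])*1e3;return np.round([np.cos(a)*d[0]+np.sin(a)*d[1],-np.sin(a)*d[0]+np.cos(a)*d[1]],1)
print("knob top",st(ray("top",tp(331,220),.098)),st(ray("scene",sc(744,196),.098)))
print("pivot",st(ray("top",tp(268,336),.042)),"plate L,R",st(ray("top",tp(107,418),.09)),st(ray("top",tp(193,416),.09)))
print("cup top",st(ray("top",tp(149,238),.133)))
print("green",st(ray("top",tp(274,425),.05)))
np.save("T.npy",T)
E
```

```text
[ 0.03041437  0.52116603 -0.25772844] [-2.2  1.2 -0.2 -1.   0.7 -0.6  1.7  0.4]
scene corners [array([ 369., -208.]), array([ 384., -392.]), array([ 669., -382.])] [array([ 371., -202.]), array([ 377., -392.]), array([ 677., -383.]), array([ 671., -193.])]
knob top [  35.2 -118.2] [  27.9 -120.7]
pivot [-29.6 -81.7] plate L,R [-87.   26.9] [-86.9 -27.1]
cup top [19.1 -0.5]
green [-89.1 -82.3]
```

Request:
carry_out:
  moves:
    - {"dz":-0.06,"jaw":0.03}
    - {"dz":-0.06}
    - {"dx":-0.0485,"dy":-0.016}
    - {"dx":-0.0485,"dy":-0.016}
    - {"dx":-0.0485,"dy":-0.016}
    - {"dx":-0.0485,"dy":-0.016}
    - {"dx":-0.0485,"dy":-0.016}
    - {"dx":-0.0485,"dy":-0.016}

```text
invalid input at $.moves[0]: expected keys jaw, dx, dy, dz, yaw
```

Request:
carry_out:
  moves:
    - {"dx":-0.025,"dy":-0.0475}
    - {"dx":-0.025,"dy":-0.0475}
    - {"dx":-0.025,"dy":-0.0475}
    - {"dx":-0.025,"dy":-0.0475}
    - {"dx":-0.025,"dy":-0.0475}
    - {"dx":-0.025,"dy":-0.0475}
    - {"dx":-0.025,"dy":-0.0475}
    - {"dx":-0.025,"dy":-0.0475}

```text
invalid input at $.moves[0]: expected keys jaw, dx, dy, dz, yaw
```

Request:
carry_out:
  moves:
    - {"dx":-0.025,"dy":-0.0475}
    - {"dx":-0.025,"dy":-0.0475}
    - {"yaw":0.11}
    - {"yaw":0.11}

```text
invalid input at $.moves[0]: expected keys jaw, dx, dy, dz, yaw
```

```bash
cat >> h.py <<'E'
from scipy.spatial.transform import Rotation as Ro
def plan(xy,z,yaw_y): # shift in the tool axes to reach a station-free world pose
    s=read_state();R=Ro.from_rotvec(s["orientation"]).as_matrix();p=np.array(s["tool_pos"])
    d=R.T@(np.array([*xy,z])-p);a=np.arctan2(R[1,1],R[0,1])
    print("t %.2f"%s["t"],"pos",np.round(p,4),"yaw_y %.3f"%a,"d",np.round(d,4),"yaw",round(a-yaw_y,3),"q",np.round(s["q"],2),"F",np.round(s["force"],1),"open",round(float(s["opening"]),4))
T=np.load("T.npy")
E
python3 - <<'E'
from h import *
k=world(T,35.8,-119);print(k)
plan(k,.16,1.07+T[0])
E
```

```text
[ 0.56056822 -0.37558474]
t 0.10 pos [0.1411 0.5826 0.2177] yaw_y 1.333 d [-0.6334 -0.8323  0.059 ] yaw 0.233 q [ 1.25  0.13  1.49  0.    1.52 -0.09] F [-0.5 -0.6  0.9] open 0.093
```

All five keys are required in every row.

Request:
carry_out:
  moves:
    - {"jaw":0.03,"dx":0,"dy":0,"dz":-0.06,"yaw":0}
    - {"jaw":0.03,"dx":0,"dy":0,"dz":-0.06,"yaw":0}
    - {"jaw":0.03,"dx":-0.0485,"dy":-0.016,"dz":0,"yaw":0}
    - {"jaw":0.03,"dx":-0.0485,"dy":-0.016,"dz":0,"yaw":0}
    - {"jaw":0.03,"dx":-0.0485,"dy":-0.016,"dz":0,"yaw":0}
    - {"jaw":0.03,"dx":-0.0485,"dy":-0.016,"dz":0,"yaw":0}
    - {"jaw":0.03,"dx":-0.0485,"dy":-0.016,"dz":0,"yaw":0}
    - {"jaw":0.03,"dx":-0.0485,"dy":-0.016,"dz":0,"yaw":0}

```text
t: 1.1
tool_pos: [0.4026, 0.4201, 0.3382]
orientation: [-0.373, -3.119, 0.001]
force: [1.2, 0.8, -0.4]
opening: 0.0305
gripper_force: 0.0
```

Request:
carry_out:
  moves:
    - {"jaw":0.03,"dx":-0.025,"dy":-0.0475,"dz":0,"yaw":0}
    - {"jaw":0.03,"dx":-0.025,"dy":-0.0475,"dz":0,"yaw":0}
    - {"jaw":0.03,"dx":-0.025,"dy":-0.0475,"dz":0,"yaw":0}
    - {"jaw":0.03,"dx":-0.025,"dy":-0.0475,"dz":0,"yaw":0}
    - {"jaw":0.03,"dx":-0.025,"dy":-0.0475,"dz":0,"yaw":0}
    - {"jaw":0.03,"dx":-0.025,"dy":-0.0475,"dz":0,"yaw":0}
    - {"jaw":0.03,"dx":-0.025,"dy":-0.0475,"dz":0,"yaw":0}
    - {"jaw":0.03,"dx":-0.025,"dy":-0.0475,"dz":0,"yaw":0}

```text
t: 2.1
tool_pos: [0.5064, 0.0031, 0.3383]
orientation: [-0.373, -3.119, -0.0]
force: [0.7, 1.0, 1.0]
opening: 0.0299
gripper_force: 0.0
```

Request:
carry_out:
  moves:
    - {"jaw":0.03,"dx":-0.025,"dy":-0.0475,"dz":0,"yaw":0}
    - {"jaw":0.03,"dx":-0.025,"dy":-0.0475,"dz":0,"yaw":0}
    - {"jaw":0.03,"dx":0,"dy":0,"dz":0,"yaw":0.11}
    - {"jaw":0.03,"dx":0,"dy":0,"dz":0,"yaw":0.12}

```text
t: 2.6
tool_pos: [0.5323, -0.1002, 0.3378]
orientation: [-0.736, -3.052, -0.0]
force: [-0.4, 0.9, -0.3]
opening: 0.0298
gripper_force: 0.0
```

Run:
```python
from h import *
k=world(T,35.8,-119)
plan(k,.19,1.07+T[0])
im=read_camera("wrist");cv2.imwrite("pics/w1.png",im[:,:,::-1])
hs=cv2.cvtColor(im,cv2.COLOR_RGB2HSV);print("proj knob",proj("wrist",np.array([*k,.098])))
```

```text
t 2.60 pos [ 0.5323 -0.1002  0.3378] yaw_y 1.097 d [-0.1509 -0.2322  0.1476] yaw -0.003 q [-0.28 -0.04  1.45  0.    1.73 -1.38] F [-0.4  0.9 -0.3] open 0.0298
proj knob [ 87.84966305 299.23363024]
```

View pics/w1.png

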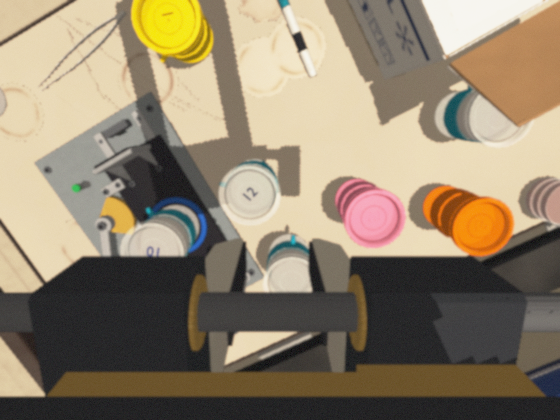

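The wrist view shows the station at left, with the pivot at (105,225) and the green stop at (77,188). The gripper hides the knob, so I'll move beyond it to see it.

Request:
carry_out:
  moves:
    - {"jaw":0.03,"dx":-0.045,"dy":-0.042,"dz":0.01,"yaw":0}
    - {"jaw":0.03,"dx":-0.045,"dy":-0.042,"dz":0.01,"yaw":0}
    - {"jaw":0.03,"dx":-0.045,"dy":-0.042,"dz":0.01,"yaw":0}
    - {"jaw":0.03,"dx":-0.045,"dy":-0.042,"dz":0.01,"yaw":0}
    - {"jaw":0.03,"dx":-0.045,"dy":-0.042,"dz":0.01,"yaw":0}
    - {"jaw":0.03,"dx":-0.01,"dy":-0.022,"dz":0,"yaw":0}
    - {"jaw":0.03,"dx":0,"dy":0,"dz":0,"yaw":0}

```text
t: 3.52
tool_pos: [0.6368, -0.414, 0.2862]
orientation: [-0.729, -3.053, -0.001]
force: [-0.4, 0.2, 0.7]
opening: 0.0295
gripper_force: 0.0
```

Run:
```python
from h import *
k=world(T,35.8,-119)
plan(k,.15,1.07+T[0])
im=read_camera("wrist");cv2.imwrite("pics/w2.png",im[:,:,::-1])
print("proj knob",proj("wrist",np.array([*k,.098])),proj("wrist",np.array([*world(T,-30,-83),.042])))
```

```text
t 3.52 pos [ 0.6368 -0.414   0.2862] yaw_y 1.102 d [ 0.085  -0.0002  0.1364] yaw 0.002 q [-0.64  0.58  0.81 -0.    1.75 -1.75] F [-0.4  0.2  0.7] open 0.0295
proj knob [275.89984731  93.99202126] [276.11995325  21.31534348]
```

View pics/w2.png

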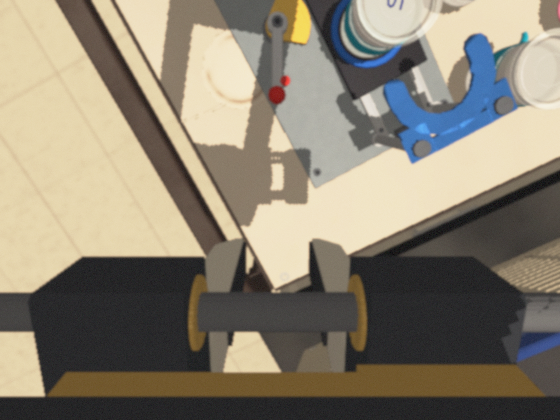

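The knob is seen at (277,95) and the pivot at (277,20), within 1 px of my estimate. Next I'll go over the knob, descend around it, and narrow the jaw.

Request:
carry_out:
  moves:
    - {"jaw":0.03,"dx":0.0425,"dy":0,"dz":0.05,"yaw":0}
    - {"jaw":0.03,"dx":0.0425,"dy":0,"dz":0.05,"yaw":0}
    - {"jaw":0.03,"dx":0,"dy":0,"dz":0.04,"yaw":0}
    - {"jaw":0.03,"dx":0,"dy":0,"dz":0.04,"yaw":0}
    - {"jaw":0.03,"dx":0,"dy":0,"dz":0.032,"yaw":0}
    - {"jaw":0.023,"dx":0,"dy":0,"dz":0,"yaw":0}
    - {"jaw":0.023,"dx":0,"dy":0,"dz":0,"yaw":0}

```text
t: 4.45
tool_pos: [0.5682, -0.3764, 0.0859]
orientation: [0.725, 3.054, -0.002]
force: [-0.1, -0.0, 0.7]
opening: 0.023
gripper_force: 0.0
```

Run:
```python
from h import *
plan(world(T,35.8,-119),.075,1.07+T[0])
```

```text
t 4.45 pos [ 0.5682 -0.3764  0.0859] yaw_y 1.104 d [ 0.0073 -0.0027  0.0108] yaw 0.004 q [-0.66  0.43  1.37  0.    1.33 -1.76] F [-0.1 -0.   0.7] open 0.023
```

Request:
carry_out:
  moves:
    - {"jaw":0.023,"dx":0.007,"dy":-0.0025,"dz":0.011,"yaw":0}
    - {"jaw":0.023,"dx":0,"dy":0,"dz":0,"yaw":0}
    - {"jaw":0.023,"dx":0.0006,"dy":-0.0094,"dz":0,"yaw":0.125}
    - {"jaw":0.023,"dx":0.0006,"dy":-0.0094,"dz":0,"yaw":0.125}
    - {"jaw":0.023,"dx":0.0006,"dy":-0.0094,"dz":0,"yaw":0.125}
    - {"jaw":0.023,"dx":0.0006,"dy":-0.0094,"dz":0,"yaw":0.125}

```text
t: 5.2
tool_pos: [0.5351, -0.4035, 0.0726]
orientation: [-1.467, -2.778, -0.002]
force: [0.2, 3.4, -0.6]
opening: 0.0227
gripper_force: 1.1
```

```bash
cat >> h.py <<'E'
def knob(th):
    return world(T,-30+75*np.cos(th),-83-75*np.sin(th)),th
def kplan(th,z=.075):
    plan(knob(th)[0],z,np.pi/2-th+T[0])
E
python3 - <<'E'
from h import *
kplan(1.0)
E
```

```text
t 5.20 pos [ 0.5351 -0.4035  0.0726] yaw_y 0.599 d [-0.0005  0.0008 -0.0024] yaw -0.002 q [-0.72  0.42  1.42  0.    1.31 -1.32] F [ 0.2  3.4 -0.6] open 0.0227
```

Request:
carry_out:
  moves:
    - {"jaw":0.023,"dx":0.0003,"dy":-0.0094,"dz":-0.002,"yaw":0.125}
    - {"jaw":0.023,"dx":0.0006,"dy":-0.0094,"dz":0,"yaw":0.125}
    - {"jaw":0.023,"dx":0.0006,"dy":-0.0094,"dz":0,"yaw":0.125}
    - {"jaw":0.023,"dx":0.0006,"dy":-0.0094,"dz":0,"yaw":0.125}
    - {"jaw":0.023,"dx":0.0006,"dy":-0.0094,"dz":0,"yaw":0.125}
    - {"jaw":0.023,"dx":0.0006,"dy":-0.0094,"dz":0,"yaw":0.125}
    - {"jaw":0.023,"dx":0.0006,"dy":-0.0094,"dz":0,"yaw":0.125}
    - {"jaw":0.023,"dx":0.0006,"dy":-0.0094,"dz":0,"yaw":0.125}

```text
t: 6.2
tool_pos: [0.4636, -0.4115, 0.0749]
orientation: [2.619, 1.734, 0.001]
force: [2.3, 0.3, -1.6]
opening: 0.0229
gripper_force: 1.1
```

Run:
```python
from h import *
kplan(2.0)
```

```text
t 6.20 pos [ 0.4636 -0.4115  0.0749] yaw_y -0.401 d [ 0.001   0.0006 -0.0001] yaw -0.003 q [-0.81  0.29  1.57  0.    1.28 -0.41] F [ 2.3  0.3 -1.6] open 0.0229
```

Request:
carry_out:
  moves:
    - {"jaw":0.023,"dx":0.001,"dy":-0.0094,"dz":0,"yaw":0.125}
    - {"jaw":0.023,"dx":0.001,"dy":-0.0094,"dz":0,"yaw":0.125}
    - {"jaw":0.023,"dx":0.0006,"dy":-0.0094,"dz":0,"yaw":0.125}
    - {"jaw":0.023,"dx":0.0006,"dy":-0.0094,"dz":0,"yaw":0.125}
    - {"jaw":0.023,"dx":0.0006,"dy":-0.0094,"dz":0,"yaw":0.125}
    - {"jaw":0.023,"dx":0.0006,"dy":-0.0094,"dz":0,"yaw":0.125}
    - {"jaw":0.023,"dx":0.0006,"dy":-0.0094,"dz":0,"yaw":0.125}

```text
t: 7.08
tool_pos: [0.4209, -0.3639, 0.075]
orientation: [3.106, 0.46, 0.001]
force: [1.3, -2.8, -1.1]
opening: 0.023
gripper_force: 1.1
```

Run:
```python
from h import *
kplan(3.0)
```

```text
t 7.08 pos [ 0.4209 -0.3639  0.075 ] yaw_y -1.277 d [ 0.0017 -0.0093  0.    ] yaw 0.122 q [-0.8   0.13  1.76 -0.    1.25  0.47] F [ 1.3 -2.8 -1.1] open 0.023
```

Request:
carry_out:
  moves:
    - {"jaw":0.023,"dx":0.001,"dy":-0.0094,"dz":0,"yaw":0.122}
    - {"jaw":0.023,"dx":0,"dy":-0.003,"dz":0,"yaw":0}
    - {"jaw":0.023,"dx":0,"dy":0,"dz":0,"yaw":0}

```text
t: 7.45
tool_pos: [0.4188, -0.3512, 0.0748]
orientation: [3.129, 0.282, 0.001]
force: [0.1, 0.2, 1.2]
opening: 0.0231
gripper_force: 0.2
```

Request:
carry_out:
  moves:
    - {"jaw":0.023,"dx":0,"dy":-0.002,"dz":0,"yaw":0}
    - {"jaw":0.023,"dx":0,"dy":0,"dz":0,"yaw":0}

```text
t: 7.7
tool_pos: [0.4187, -0.3508, 0.0749]
orientation: [3.126, 0.279, 0.002]
force: [1.0, -7.2, -2.7]
opening: 0.0231
gripper_force: 3.8
```

Run:
```python
from h import *
kplan(3.0)
```

```text
t 7.70 pos [ 0.4187 -0.3508  0.0749] yaw_y -1.393 d [ 0.0004  0.0038 -0.0001] yaw 0.006 q [-0.79  0.1   1.79 -0.    1.25  0.6 ] F [ 1.  -7.2 -2.7] open 0.0231
```

Request:
carry_out:
  moves:
    - {"jaw":0.025,"dx":0,"dy":0.0035,"dz":0,"yaw":0}
    - {"jaw":0.03,"dx":0,"dy":0,"dz":0,"yaw":0}
    - {"jaw":0.03,"dx":0,"dy":0,"dz":-0.03,"yaw":0}
    - {"jaw":0.03,"dx":0,"dy":0,"dz":-0.03,"yaw":0}
    - {"jaw":0,"dx":0,"dy":0,"dz":0,"yaw":0.07}
    - {"jaw":0,"dx":0,"dy":0,"dz":0,"yaw":0.075}

```text
t: 8.45
tool_pos: [0.4191, -0.3525, 0.135]
orientation: [3.141, 0.047, 0.001]
force: [0.4, -0.6, -0.8]
opening: 0.0146
gripper_force: 0.0
```

Run:
```python
from h import *
plan(world(T,-125,0),.07,-np.pi/2+T[0])
im=read_camera("top");c=cv2.resize(im[130:270,285:385],(400,560),interpolation=2)
im=read_camera("scene");d=cv2.resize(im[145:305,265:405],(400,457),interpolation=2)
o=np.zeros((560,800,3),np.uint8);o[:,:400]=c;o[:457,400:]=d;cv2.imwrite("pics/z2.png",o[:,:,::-1])
```

```text
t 8.45 pos [ 0.4191 -0.3525  0.135 ] yaw_y -1.541 d [-0.0202 -0.0916  0.0649] yaw -0.0 q [-0.79  0.04  1.73  0.    1.36  0.75] F [ 0.4 -0.6 -0.8] open 0.0146
```

View pics/z2.png

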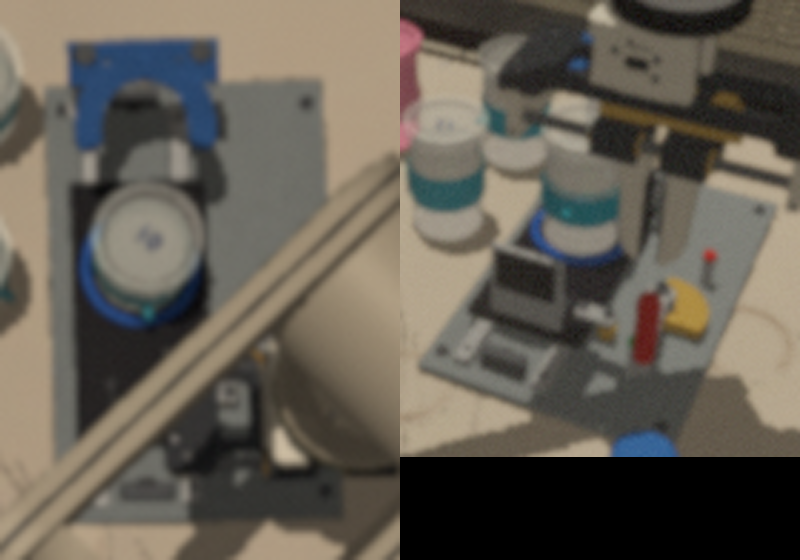

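The lever now points back to the robot at the green stop, with its red knob at (647,325) in the scene crop. The slide and cup haven't moved. Now to the plate.

Request:
carry_out:
  moves:
    - {"jaw":0,"dx":-0.02,"dy":-0.0316,"dz":0,"yaw":0}
    - {"jaw":0,"dx":0,"dy":-0.03,"dz":0,"yaw":0}
    - {"jaw":0,"dx":0,"dy":-0.03,"dz":0,"yaw":0}
    - {"jaw":0,"dx":0,"dy":0,"dz":0.03,"yaw":0}
    - {"jaw":0,"dx":0,"dy":0,"dz":0.035,"yaw":0}
    - {"jaw":0,"dx":0,"dy":0,"dz":0,"yaw":0}

```text
t: 9.3
tool_pos: [0.3938, -0.2596, 0.0666]
orientation: [-3.137, -0.053, 0.008]
force: [0.0, 0.1, -0.3]
opening: 0.0005
gripper_force: 0.0
```

Run:
```python
from h import *
plan(world(T,-105,0),.07,-np.pi/2+T[0])
```

```text
t 9.30 pos [ 0.3938 -0.2596  0.0666] yaw_y -1.537 d [ 0.0223  0.0021 -0.0035] yaw 0.003 q [-0.69 -0.08  1.99  0.    1.24  0.85] F [ 0.   0.1 -0.3] open 0.0005
```

Request:
carry_out:
  moves:
    - {"jaw":0,"dx":0.01,"dy":0.002,"dz":-0.0035,"yaw":0}
    - {"jaw":0,"dx":0.008,"dy":0,"dz":0,"yaw":0}
    - {"jaw":0,"dx":0.004,"dy":0,"dz":0,"yaw":0}
    - {"jaw":0,"dx":0.004,"dy":0,"dz":0,"yaw":0}
    - {"jaw":0,"dx":0.004,"dy":0,"dz":0,"yaw":0}
    - {"jaw":0,"dx":0.004,"dy":0,"dz":0,"yaw":0}
    - {"jaw":0,"dx":0.005,"dy":0,"dz":0,"yaw":0}
    - {"jaw":0,"dx":0.005,"dy":0,"dz":0,"yaw":0}

```text
t: 10.3
tool_pos: [0.4402, -0.2622, 0.0729]
orientation: [-3.141, -0.05, 0.0]
force: [-3.0, -1.3, 1.5]
opening: 0.0004
gripper_force: 1.4
```

Request:
carry_out:
  moves:
    - {"jaw":0,"dx":0.005,"dy":0,"dz":0,"yaw":0}
    - {"jaw":0,"dx":0.005,"dy":0,"dz":0,"yaw":0}
    - {"jaw":0,"dx":0.005,"dy":0,"dz":0,"yaw":0}
    - {"jaw":0,"dx":0.005,"dy":0,"dz":0,"yaw":0}

```text
t: 10.8
tool_pos: [0.4603, -0.2615, 0.0729]
orientation: [-3.141, -0.05, 0.0]
force: [-2.6, -0.5, 1.7]
opening: 0.0005
gripper_force: 1.4
```

Run:
```python
from h import *
plan(world(T,-31,0),.07,-np.pi/2+T[0])
```

```text
t 10.80 pos [ 0.4603 -0.2615  0.0729] yaw_y -1.539 d [ 0.03   -0.0019  0.0029] yaw 0.001 q [-0.61  0.06  1.84  0.    1.24  0.93] F [-2.6 -0.5  1.7] open 0.0005
```

Sliding at about 3 N. Continuing.

Request:
carry_out:
  moves:
    - {"jaw":0,"dx":0.005,"dy":-0.001,"dz":0,"yaw":0}
    - {"jaw":0,"dx":0.005,"dy":0,"dz":0,"yaw":0}
    - {"jaw":0,"dx":0.005,"dy":0,"dz":0,"yaw":0}
    - {"jaw":0,"dx":0.004,"dy":0,"dz":0,"yaw":0}
    - {"jaw":0,"dx":0.003,"dy":0,"dz":0,"yaw":0}
    - {"jaw":0,"dx":0.002,"dy":0,"dz":0,"yaw":0}

```text
t: 11.55
tool_pos: [0.4841, -0.2598, 0.0729]
orientation: [-3.141, -0.05, 0.0]
force: [-3.1, -2.8, -0.5]
opening: 0.0006
gripper_force: 1.3
```

Request:
carry_out:
  moves:
    - {"jaw":0,"dx":0.002,"dy":0,"dz":0,"yaw":0}
    - {"jaw":0,"dx":0.002,"dy":0,"dz":0,"yaw":0}
    - {"jaw":0,"dx":0,"dy":0,"dz":0,"yaw":0}

```text
t: 11.92
tool_pos: [0.4882, -0.2595, 0.0729]
orientation: [-3.141, -0.05, -0.001]
force: [-2.0, -0.6, -0.1]
opening: 0.0004
gripper_force: 0.6
```

Request:
carry_out:
  moves:
    - {"jaw":0,"dx":0.0015,"dy":0,"dz":0,"yaw":0}
    - {"jaw":0,"dx":0.0015,"dy":0,"dz":0,"yaw":0}
    - {"jaw":0,"dx":0,"dy":0,"dz":0,"yaw":0}

```text
t: 12.3
tool_pos: [0.4911, -0.2594, 0.073]
orientation: [-3.141, -0.05, -0.0]
force: [-2.0, 0.6, -0.3]
opening: 0.0007
gripper_force: 0.7
```

Request:
carry_out:
  moves:
    - {"jaw":0,"dx":0.0015,"dy":0,"dz":0,"yaw":0}
    - {"jaw":0,"dx":0,"dy":0,"dz":0,"yaw":0}

```text
t: 12.55
tool_pos: [0.4914, -0.2594, 0.0729]
orientation: [-3.141, -0.05, 0.004]
force: [-8.5, -0.3, 4.5]
opening: 0.0003
gripper_force: 4.1
```

Request:
carry_out:
  moves:
    - {"jaw":0,"dx":0.001,"dy":0,"dz":0,"yaw":0}
    - {"jaw":0,"dx":0,"dy":0,"dz":0,"yaw":0}

```text
t: 12.8
tool_pos: [0.4914, -0.2594, 0.0729]
orientation: [-3.14, -0.05, 0.007]
force: [-13.6, 1.0, 8.4]
opening: 0.0007
gripper_force: 6.8
```

Request:
carry_out:
  moves:
    - {"jaw":0,"dx":-0.004,"dy":0,"dz":0,"yaw":0}
    - {"jaw":0,"dx":-0.02,"dy":0,"dz":0,"yaw":0}
    - {"jaw":0,"dx":-0.03,"dy":0,"dz":0,"yaw":0}
    - {"jaw":0.03,"dx":-0.02,"dy":0,"dz":-0.03,"yaw":0}
    - {"jaw":0.03,"dx":0,"dy":0.02,"dz":-0.03,"yaw":0}

```text
t: 13.42
tool_pos: [0.4191, -0.2809, 0.1331]
orientation: [-3.14, -0.051, 0.0]
force: [1.1, -0.0, 0.7]
opening: 0.0161
gripper_force: 0.0
```

Run:
```python
from h import *
kplan(2.99)
im=read_camera("top");c=cv2.resize(im[130:270,285:385],(400,560),interpolation=2)
im=read_camera("scene");d=cv2.resize(im[145:305,265:405],(400,457),interpolation=2)
o=np.zeros((560,800,3),np.uint8);o[:,:400]=c;o[:457,400:]=d;cv2.imwrite("pics/z3.png",o[:,:,::-1])
```

```text
t 13.43 pos [ 0.4191 -0.2809  0.1331] yaw_y -1.538 d [-0.0015  0.0743  0.058 ] yaw -0.15 q [-0.69 -0.07  1.85  0.    1.36  0.85] F [ 1.1 -0.   0.7] open 0.0161
```

View pics/z3.png

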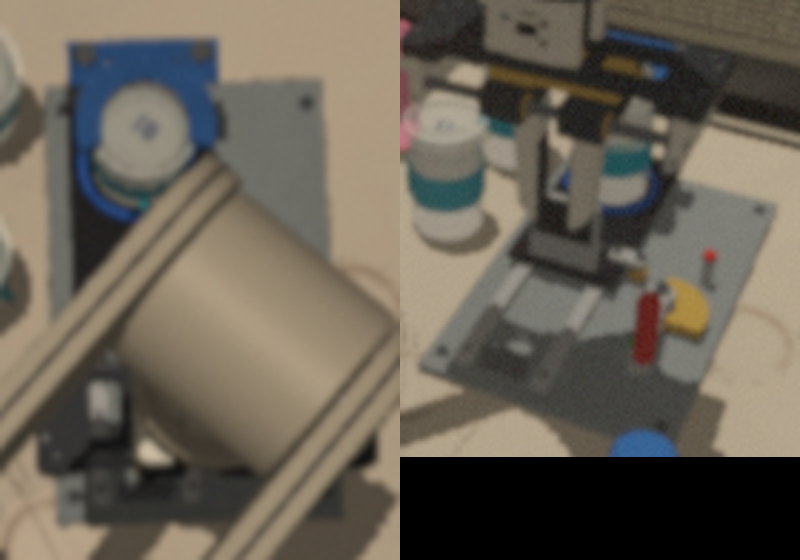

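The cup is under the yoke, with its lid at (145,130) in the top crop, and the slide is home. The lever is still at the green stop. Now I'll straddle the knob again and swing it back.

Request:
carry_out:
  moves:
    - {"jaw":0.03,"dx":0,"dy":0.025,"dz":0,"yaw":0}
    - {"jaw":0.03,"dx":0,"dy":0.025,"dz":0,"yaw":0}
    - {"jaw":0.03,"dx":-0.001,"dy":0.0243,"dz":0,"yaw":0}
    - {"jaw":0.03,"dx":0,"dy":0,"dz":0,"yaw":-0.15}
    - {"jaw":0.03,"dx":0,"dy":0,"dz":0,"yaw":0}

```text
t: 14.15
tool_pos: [0.4216, -0.3558, 0.132]
orientation: [-3.128, -0.284, 0.0]
force: [0.0, -0.8, 0.0]
opening: 0.0303
gripper_force: 0.0
```

Run:
```python
from h import *
kplan(2.99)
```

```text
t 14.15 pos [ 0.4216 -0.3558  0.132 ] yaw_y -1.390 d [-0.0015 -0.0009  0.057 ] yaw -0.001 q [-0.79  0.06  1.73  0.    1.36  0.6 ] F [ 0.  -0.8  0. ] open 0.0303
```

Request:
carry_out:
  moves:
    - {"jaw":0.03,"dx":-0.0015,"dy":-0.001,"dz":0.02,"yaw":0}
    - {"jaw":0.03,"dx":0,"dy":0,"dz":0.02,"yaw":0}
    - {"jaw":0.03,"dx":0,"dy":0,"dz":0.018,"yaw":0}
    - {"jaw":0.023,"dx":0,"dy":0,"dz":0,"yaw":0}
    - {"jaw":0.023,"dx":0,"dy":0,"dz":0,"yaw":0}
    - {"jaw":0.023,"dx":0.0006,"dy":0.0094,"dz":0,"yaw":-0.125}
    - {"jaw":0.023,"dx":0.0006,"dy":0.0094,"dz":0,"yaw":-0.125}
    - {"jaw":0.023,"dx":0.0006,"dy":0.0094,"dz":0,"yaw":-0.125}

```text
t: 15.15
tool_pos: [0.4304, -0.3818, 0.0756]
orientation: [3.019, 0.869, 0.001]
force: [0.3, 2.8, -0.3]
opening: 0.0227
gripper_force: 1.1
```

Run:
```python
from h import *
kplan(2.615)
```

```text
t 15.15 pos [ 0.4304 -0.3818  0.0756] yaw_y -1.010 d [-0.     -0.0007  0.0006] yaw 0.004 q [-0.82  0.18  1.71  0.    1.26  0.19] F [ 0.3  2.8 -0.3] open 0.0227
```

Request:
carry_out:
  moves:
    - {"jaw":0.023,"dx":0.0006,"dy":0.0094,"dz":0,"yaw":-0.125}
    - {"jaw":0.023,"dx":0.0006,"dy":0.0094,"dz":0,"yaw":-0.125}
    - {"jaw":0.023,"dx":0.0006,"dy":0.0094,"dz":0,"yaw":-0.125}
    - {"jaw":0.023,"dx":0.0006,"dy":0.0094,"dz":0,"yaw":-0.125}
    - {"jaw":0.023,"dx":0.0006,"dy":0.0094,"dz":0,"yaw":-0.125}
    - {"jaw":0.023,"dx":0.0006,"dy":0.0094,"dz":0,"yaw":-0.125}
    - {"jaw":0.023,"dx":0.0006,"dy":0.0094,"dz":0,"yaw":-0.125}
    - {"jaw":0.023,"dx":0.0006,"dy":0.0094,"dz":0,"yaw":-0.125}

```text
t: 16.15
tool_pos: [0.4932, -0.4173, 0.0756]
orientation: [-2.233, -2.21, 0.0]
force: [-1.3, 1.9, -0.2]
opening: 0.0229
gripper_force: 1.1
```

Run:
```python
from h import *
kplan(1.615)
```

```text
t 16.15 pos [ 0.4932 -0.4173  0.0756] yaw_y -0.010 d [ 0.0007 -0.0006  0.0006] yaw 0.004 q [-0.78  0.36  1.49 -0.    1.29 -0.77] F [-1.3  1.9 -0.2] open 0.0229
```

Request:
carry_out:
  moves:
    - {"jaw":0.023,"dx":0.0012,"dy":0.0094,"dz":0,"yaw":-0.125}
    - {"jaw":0.023,"dx":0.0006,"dy":0.0094,"dz":0,"yaw":-0.125}
    - {"jaw":0.023,"dx":0.0006,"dy":0.0094,"dz":0,"yaw":-0.125}
    - {"jaw":0.023,"dx":0.0006,"dy":0.0094,"dz":0,"yaw":-0.125}
    - {"jaw":0.023,"dx":0.0006,"dy":0.0094,"dz":0,"yaw":-0.125}
    - {"jaw":0.023,"dx":0.0006,"dy":0.0094,"dz":0,"yaw":-0.125}
    - {"jaw":0.023,"dx":0.0006,"dy":0.0094,"dz":0,"yaw":-0.125}
    - {"jaw":0.023,"dx":0.0006,"dy":0.0094,"dz":0,"yaw":-0.125}

```text
t: 17.15
tool_pos: [0.557, -0.3832, 0.0757]
orientation: [0.9, 3.01, -0.001]
force: [-1.9, -0.4, -0.8]
opening: 0.0234
gripper_force: 1.1
```

Run:
```python
from h import *
kplan(.5)
```

```text
t 17.15 pos [ 0.557  -0.3832  0.0757] yaw_y 0.990 d [0.0011 0.0084 0.0007] yaw -0.112 q [-0.68  0.43  1.4  -0.    1.31 -1.67] F [-1.9 -0.4 -0.8] open 0.0234
```

Request:
carry_out:
  moves:
    - {"jaw":0.023,"dx":0.001,"dy":0.0084,"dz":0,"yaw":-0.112}
    - {"jaw":0.023,"dx":0,"dy":0.003,"dz":0,"yaw":0}
    - {"jaw":0.023,"dx":0,"dy":0.001,"dz":0,"yaw":0}
    - {"jaw":0.023,"dx":0,"dy":0,"dz":0,"yaw":0}

```text
t: 17.65
tool_pos: [0.5628, -0.3723, 0.0758]
orientation: [0.738, 3.052, -0.001]
force: [-1.0, -3.3, 1.6]
opening: 0.0233
gripper_force: 1.2
```

Request:
carry_out:
  moves:
    - {"jaw":0.023,"dx":0,"dy":0.0015,"dz":0,"yaw":0}
    - {"jaw":0.023,"dx":0,"dy":0,"dz":0,"yaw":0}

```text
t: 17.9
tool_pos: [0.5629, -0.3721, 0.0758]
orientation: [0.738, 3.053, -0.004]
force: [-2.4, -7.3, 2.4]
opening: 0.0232
gripper_force: 3.7
```

Run:
```python
from h import *
kplan(.5)
```

```text
t 17.90 pos [ 0.5629 -0.3721  0.0758] yaw_y 1.096 d [ 0.0005 -0.0042  0.0008] yaw -0.005 q [-0.66  0.43  1.4  -0.    1.31 -1.75] F [-2.4 -7.3  2.4] open 0.0232
```

The lever is on the red stop, so I'll back off, rise and check.

Request:
carry_out:
  moves:
    - {"jaw":0.025,"dx":0,"dy":-0.004,"dz":0,"yaw":0}
    - {"jaw":0.029,"dx":0,"dy":0,"dz":0,"yaw":0}
    - {"jaw":0.029,"dx":0,"dy":0,"dz":-0.03,"yaw":0}
    - {"jaw":0.029,"dx":0,"dy":0,"dz":-0.05,"yaw":0}
    - {"jaw":0.029,"dx":0,"dy":0,"dz":-0.05,"yaw":0}
    - {"jaw":0.029,"dx":-0.04,"dy":0,"dz":-0.04,"yaw":0}
    - {"jaw":0.029,"dx":-0.05,"dy":0,"dz":-0.04,"yaw":0}
    - {"jaw":0.029,"dx":0,"dy":0,"dz":0,"yaw":0}

```text
t: 18.9
tool_pos: [0.6396, -0.4136, 0.2822]
orientation: [0.734, 3.05, -0.002]
force: [0.5, 0.0, -0.6]
opening: 0.029
gripper_force: 0.0
```

Run:
```python
from h import *
k,_=knob(.5);plan(k,.2,1.1)
w=read_camera("wrist");print("knob red stop proj",proj("wrist",np.array([*k,.098])),proj("wrist",np.array([*knob(.6)[0],.098])))
print("cup rim proj",proj("wrist",np.array([*world(T,91,0),.133])))
cv2.imwrite("pics/w3.png",w[:,:,::-1])
```

```text
t 18.90 pos [ 0.6396 -0.4136  0.2822] yaw_y 1.099 d [ 0.0881 -0.002   0.0818] yaw -0.001 q [-0.64  0.58  0.82  0.    1.74 -1.74] F [ 0.5  0.  -0.6] open 0.029
knob red stop proj [275.47286717  92.85316543] [267.25786729  92.44596148]
cup rim proj [436.15535035  78.82572615]
```

View pics/w3.png

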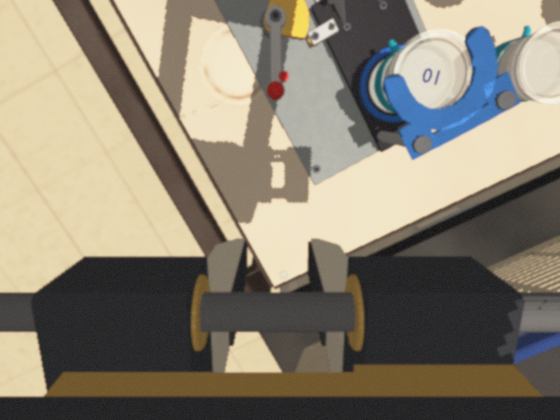

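The knob is at (276,91), against its red stop at (284,76). The cup stands under the yoke at about (435,75), where home was predicted (436,79), and the roller is held by the lobe. The robot is clear, so I'm handing in.

```bash
python3 -c "
from plant import *
print(close_job())"
```

```text
the job is handed in; nothing more can be done
None
```

The filter cup is docked under the yoke with the slide fully home and the cam lever back on its red stop; the last picture confirmed this, and the job was handed in at about 19 s.

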